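Index the seal-paste carousel to the red jar

ROBOT

A 6-joint arm with a two-finger parallel gripper is mounted at the origin on the work surface. World frame = base frame: x ahead of the robot, y to its left, z up, the work surface at z = 0. Lengths are in m, angles in rad, forces in N, time in s.
With the tool pointing down it reaches from about 0.375 to 0.975 m from the base axis. Payload 3.8 kg.
Tool frame: the origin (TCP) lies midway between the tips of the shut fingers; the grasp point (between the pads) lies 19 mm behind it; z points along the fingers, y is the line along which they close (so a half turn about z gives the same grasp; the last joint's range is limited). The gripper opens to 85 mm and grips with 20 to 120 N. Pads are 22 mm wide; open, the fingers measure 114 mm over their backs; the gripper's body (76 mm by 85 mm) begins 54 mm behind the grasp point. The pads swing forward as they close: fully open they stand 13 mm farther back than shut.
Start: joints at [-1.351, 0.264, 1.604, -0, 1.274, -0.037], TCP at [0.171, -0.653, 0.231] pointing down, gripper open.
Joint ranges: [-2.63, 2.63], [-0.94, 2.18], [0.31, 2.57], [-1.31, 4.45], [0, 2.66], [-2.55, 2.55]. Speed limits (rad/s): [2.57, 2.57, 3.14, 3.14, 3.14, 3.14].

INTERFACE

Orientations are given as a rotation vector (axis times angle).
In Python, from workcell import * gives the robot as it stands.
- The arm moves only by the shell command python3 -m handwheel 'ROWS' [FORCE]. ROWS is JSON, a list that holds one entry, the list of rows, each a list of 7 numbers: the turn, a rotation vector about the tool's x, y, z in rad, then the shift along the tool's x, y, z in cm, then the finger opening in cm, from 0 to 8.54. In form: [[[rx, ry, rz, tx, ty, tz, fingers], ...]]. A call has 1 to 12 rows; each row is the pose to reach, as a shift and turn from the pose commanded when the call began, along the tool's axes at that moment; what a row does not reach only later rows make up. A row lasts 1/12 s, in which the tool goes at most 41.7 mm and 7.16 degrees, less where a joint would pass 70% of its speed; a pose out of reach is approached as far as the arm can. A call with a gripper value outside its range is refused whole. The fingers move at their own pace and stop on an object; FORCE is the grip in N (left out, the last holds). Time passes only in rows, so rows that repeat a pose let the fingers close. It gives the time, the measured TCP pose, the force, the opening and the grip force at its end, in the units of the state.
- get_obs(): the state, without advancing time (a new reading comes with each control period).
- grab_frame(name): name is "side" or "top"; returns the picture (420x560x3 uint8, blue, green, red); there is no depth.
- calibration(name): a dict with "fx", "fy", "cx", "cy" (pixels), "dist" ([k1, k2, p1, p2, k3] as OpenCV has them; the pictures are not rectified), "xyz" and "rotation" of the camera in the world. Camera axes: x right, y up, looking along -z (the intrinsics and any distortion apply to the point x, -y, -z); pixel columns grow to the right and rows downward; lengths in m; the calibration is good to about 2 mm. A picture is of the moment at which its call begins. calibration takes no time and is no camera call.
- close_job(): hands the job in; it is judged then, once.
The state is a dict: "time": time; "joint_pos": joint angles; "joint_velocities": joint speeds; "joint_efforts": joint torques, N m; "position": TCP position; "orientation": TCP orientation; "force": force on the tool from outside, world axes, zero at the start; "torque": the same for the moment, N m; "width": finger opening in m; "grip_force": force on a finger pad.
Only numpy, scipy, OpenCV 4.12 (cv2) and the standard library are available. Lean on these libraries where they do the work, as an engineer would, in place of code of your own. Each camera call takes 0.05 s, during which the arm holds its last target. There are 200 camera calls.

TASK

The carousel that holds the three seal-paste jars is locked by its spring plunger. With a fingertip press the yellow plunger cap down, keep it pressed while you swing it round by one hole so that the red-lidded jar comes to the brass arrow (the short way, do not first turn the other way), then let go so that the plunger pops fully up and locks there. Leave the jars and the other things on the desk alone: no pushing, gripping or lifting them.

Things in the scene. Friction and masses are not known exactly. Their poses are not given: they have to be found in the camera images.
- turntable (a joint): Angle of the turntable (rad), positive anticlockwise from above, about an upright axis through hub. Locked at about 0 at the start. The holes (slots in the steel index ring) lie every 60 degrees, so the neighbouring locked positions are +1.047 and -1.047; 0.03 rad of play when locked. Unlocked, it turns easily (under 1 N at the plunger) and stays where it is left.
- plunger (a joint): Travel of the plunger (m): 0 = fully up, 0.013 = fully down. A spring pushes it up with 3 N at the top, 6 N at the bottom. The turntable is free once it is pressed beyond about 0.010. Let go between holes, it catches under the index ring and stays at about 0.009; within about 5 mm of a hole it pops up to 0 by itself and locks.
- plunger_top (a point): Centre of the flat top of the yellow plunger cap, 32 mm across, 16 mm tall, on a thin stem; moves straight down. It stands on a steel ear (40 mm wide, top 46 mm above the desk) on the turntable, 120 mm from the hub, opposite the middle jar, and goes round with it. Top 82 mm above the desk when up, 69 mm when pressed. It follows a fingertip that presses it and moves sideways (friction).
- hub (a point): Point on the turntable's axis at the top of the disc, 46 mm above the desk. The disc is painted grey, 196 mm across, over a steel index ring 224 mm across with six slots, on a fixed steel foot 256 mm across. A 12 mm tall steel button stands on its centre.
- front_station (a point): Fixed point: where a jar's centre stands when it is at the brass arrow, 66 mm from the hub, 63 mm above the desk. The direction from the hub to this point is that of the arrow, opposite the plunger's starting place.
- jar_red_center (a point): Centre of the loose closed jar with the red lid: white porcelain, 53 mm across, 34 mm tall, 140 g, standing in a 5 mm tall dark rim on the turntable, 66 mm from the hub. At the start it is one hole (60 degrees) to the left or to the right of the arrow; which one varies.
- jar_blue_center (a point): Centre of the jar with the blue lid, same size; it is at the arrow at the start.
- jar_white_center (a point): Centre of the jar with the white lid, same size; one hole from the arrow, on the other side from the red one.
- ink_bottle_center (a point): Centre of the loose black ink bottle, 60 mm across, 150 mm tall, beside the carousel. To be left alone.
- brush_pot_center (a point): Centre of the loose blue brush pot, 80 mm across, 95 mm tall, with brushes standing up to 230 mm above the desk, beside the carousel. To be left alone.
- paperweight_center (a point): Centre of the loose green paperweight, 30 x 170 x 18 mm, on the desk beside the carousel. To be left alone.
Mind the look-alikes: they are no part of the job. What is shaped like the part that bears jar_blue_center but orange or pink is not meant.

How it is judged:
By the outcome, as a careful person would: the job done as asked, in the order asked, and still so for the second after the job is handed in, with the robot touching nothing.
It also fails if it takes over 42 s, if anything falls off the work surface, if the arm or the gripper's body presses on something with over 40 N, if the wrist force passes 120 N, or if a joint passes its speed limit or range.

## Working session

There is one attempt and no reset: what is moved stays moved. The work goes in short steps, Python scripts to look and compute and a shell command to move; the robot and the scene stay as the last step left them, time stands still between calls to the robot, and variables do not carry over. Pictures are saved under pics/ and viewed, at most 10 in all, crops included, and the job is handed in when it is done.

```bash
mkdir -p pics
python3 - <<'E'
from workcell import *
import cv2
for n in("top","side"):
    cv2.imwrite(f"pics/{n}0.png",grab_frame(n)); print(calibration(n))
print(get_obs())
E
```

```text
{'fx': 474.633463446227, 'fy': 474.633463446227, 'cx': 281.1941064729652, 'cy': 209.2342997119353, 'dist': array([-0.07064307,  0.        ,  0.        ,  0.        ,  0.        ]), 'xyz': array([0.3907362 , 0.0086179 , 1.27740693]), 'rotation': array([ 0.15909118, -0.16368514, -1.60586429])}
{'fx': 384.95891109882876, 'fy': 384.95891109882876, 'cx': 274.6739782603793, 'cy': 211.1064450042616, 'dist': array([-0.11191221,  0.        ,  0.        ,  0.        ,  0.        ]), 'xyz': array([0.10393795, 0.93723067, 0.71497537]), 'rotation': array([ 0.35306251, -1.33853805, -2.33174516])}
{'time': 0.1, 'joint_pos': array([-1.35091795e+00,  2.64716742e-01,  1.60525902e+00,  2.16705109e-05,
        1.27371830e+00, -3.68930244e-02]), 'joint_velocities': array([ 9.36712641e-06, -2.67900944e-03, -2.24761208e-03,  1.73085256e-03,
        1.28880528e-04, -1.10485638e-03]), 'joint_efforts': array([ 4.40615040e-04, -5.16707218e+01, -3.68590522e+01, -1.34789884e-04,
        6.27865884e-03, -2.00337632e-05]), 'position': array([ 0.17128441, -0.65220646,  0.23004865]), 'orientation': array([-3.11366094e+00, -4.01950385e-01,  2.69003220e-04]), 'force': array([0.81498276, 0.02570494, 0.40226074]), 'torque': array([-0.0128364 , -0.02306111, -0.01548792]), 'grip_force': 0.0, 'width': 0.08516870907601345}
```

View pics/top0.png

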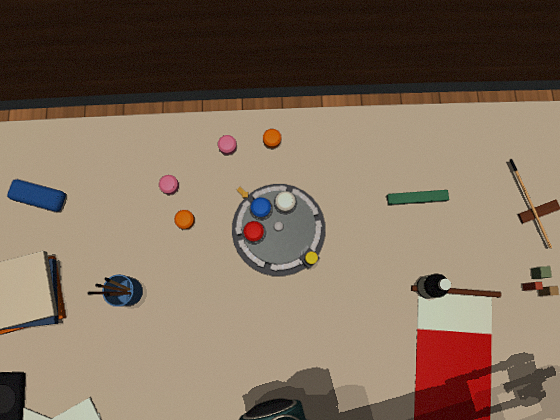

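View pics/side0.png

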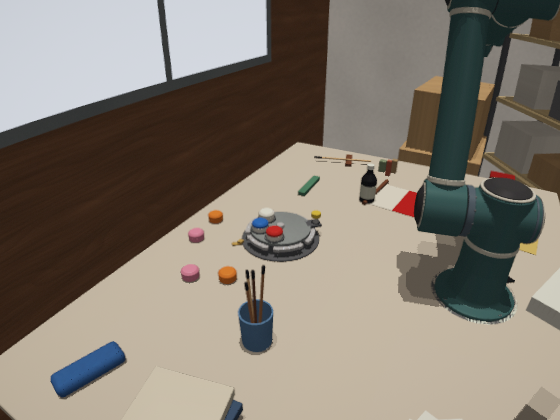

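The top view shows the hub at (278,226), the yellow cap at (312,258), blue (at the arrow) at (261,207), red at (254,231) and white at (286,201). Red has to go clockwise, so the turn is -60° and the plunger swings towards the robot.

```bash
cat > h.py <<'E'
from workcell import *
import cv2, numpy as np
from scipy.spatial.transform import Rotation as R
def ray(n,uv,z):
    c=calibration(n);K=np.array([[c['fx'],0,c['cx']],[0,c['fy'],c['cy']],[0,0,1.]])
    p=cv2.undistortPoints(np.array([[uv]],float),K,c['dist'])[0,0]
    d=R.from_rotvec(c['rotation']).apply([p[0],-p[1],-1]);return c['xyz']+d*(z-c['xyz'][2])/d[2]
def blob(im,lo,hi,box):
    x0,y0,x1,y1=box;h=cv2.cvtColor(im[y0:y1,x0:x1],cv2.COLOR_BGR2HSV)
    m=cv2.inRange(h,lo,hi);k,l,s,c=cv2.connectedComponentsWithStats(m)
    i=1+np.argmax(s[1:,4]);return c[i]+[x0,y0],s[i,4]
Y=((22,120,90),(35,255,255));B=((105,120,60),(125,255,255));RD=((0,150,90),(6,255,255))
def see(zp=.082):
    im=grab_frame("top");o={}
    for n,c,z in(("plunger",Y,zp),("blue",B,.080),("red",RD,.080)):
        uv,a=blob(im,*c,(225,175,335,285));o[n]=ray("top",uv,z);print(n,uv.round(1),a,o[n].round(4))
    return im,o
E
python3 - <<'E'
from h import *
im,o=see()
s=grab_frame("side"); uv,a=blob(s,*Y,(300,200,335,225)); print(uv,a,ray("side",uv,.078))
hb=ray("top",(278.3,226.5),.058);print("hub px",hb)
d=o["plunger"]-o["blue"]; d[2]=0;d/=np.linalg.norm(d);print("dir",d)
h1=o["plunger"]-.12*d;h2=o["blue"]+.066*d
print("hubs",h1,h2)
for n in o: v=o[n]-hb; print(n,np.hypot(*v[:2]),np.degrees(np.arctan2(v[1],v[0])))
cv2.imwrite("pics/crop.png",cv2.resize(im[170:290,220:340],None,fx=5,fy=5,interpolation=cv2.INTER_CUBIC))
E
```

```text
plunger [311.  257.2] 129 [ 0.5118 -0.0701  0.082 ]
blue [260.3 206.8] 314 [0.6475 0.0536 0.08  ]
red [253.3 230.8] 312 [0.5857 0.0735 0.08  ]
[315.88333333 214.11666667] 60 [ 0.5080484  -0.06682571  0.078     ]
hub px [0.59779234 0.00922974 0.058     ]
dir [-0.73929724 -0.67337923  0.        ]
hubs [0.60053846 0.01075249 0.082     ] [0.59873503 0.00910986 0.08      ]
plunger 0.11694665170939873 -137.31716202303681
blue 0.06662013078808121 41.706242432069644
red 0.06542788194354937 100.67320735431224
```

View pics/crop.png

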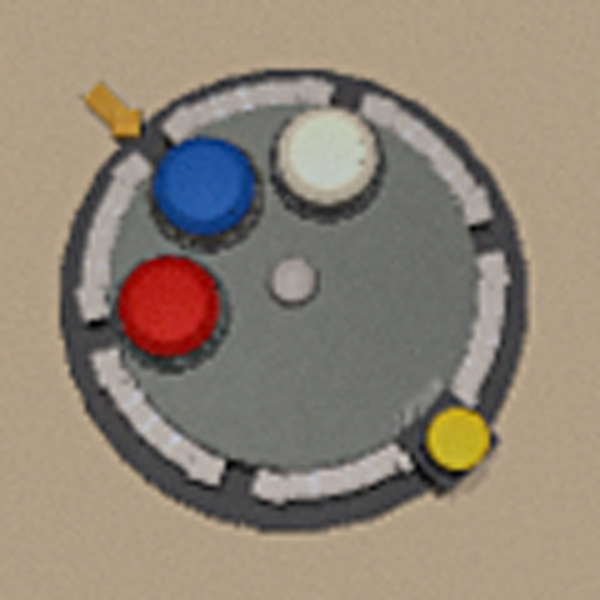

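The crop agrees with that: blue is at the arrow and red one hole anticlockwise of it. Next I work out the approach and arc shifts in tool axes.

```bash
cat >> h.py <<'E'
HUB=np.array([.599,.0095]);A0=-137.7
def cap(deg,r=.120):
    a=np.radians(A0+deg);return HUB+r*np.array([np.cos(a),np.sin(a)])
def shift(t):
    o=get_obs();return (R.from_rotvec(o['orientation']).inv().apply(np.array(t)-o['position'])*100).round(2)
E
python3 - <<'E'
from h import *
print(cap(0),shift([*cap(0),.13]),shift([*cap(0),.23]),R.from_rotvec(get_obs()['orientation']).as_matrix().round(4))
print(ray("top",(433,286),.15))
E
```

```text
[ 0.51024427 -0.0712615 ] [ 47.54 -47.58  10.11] [ 47.54 -47.6    0.11] [[ 9.672e-01  2.540e-01 -3.000e-04]
 [ 2.540e-01 -9.672e-01  1.500e-03]
 [ 0.000e+00 -1.500e-03 -1.000e+00]]
[ 0.42401035 -0.35096856  0.15      ]
```

```bash
python3 -m handwheel '[[[0,0,0,47.5,-47.6,0,0],[0,0,0,47.5,-47.6,0,0],[0,0,0,47.5,-47.6,0,0],[0,0,0,47.5,-47.6,0,0],[0,0,0,47.5,-47.6,0,0],[0,0,0,47.5,-47.6,0,0],[0,0,0,47.5,-47.6,0,0],[0,0,0,47.5,-47.6,0,0],[0,0,0,47.5,-47.6,0,0],[0,0,0,47.5,-47.6,0,0],[0,0,0,47.5,-47.6,0,0],[0,0,0,47.5,-47.6,0,0]]]' 40
python3 -c "
from h import *
print(shift([*cap(0),.13]),shift([*cap(0),.10]),get_obs()['joint_pos'].round(2))"
```

```text
time: 1.2
position: [0.4236, -0.2189, 0.2314]
orientation: [3.115, 0.402, 0.001]
force: [0.1, -1.4, 0.3]
width: 0.0003
grip_force: 0.0
[ 12.12 -12.09  10.14] [ 12.12 -12.09  13.14] [-0.53 -0.12  2.01  0.    1.25  0.79]
```

```bash
python3 -m handwheel '[[[0,0,0,12,-12,4,0],[0,0,0,12,-12,4,0],[0,0,0,12,-12,4,0],[0,0,0,12,-12,4,0],[0,0,0,12,-12,4,0],[0,0,0,12,-12,12,0],[0,0,0,12,-12,12,0],[0,0,0,12,-12,12,0],[0,0,0,12,-12,12,0],[0,0,0,12,-12,12,0]]]'
python3 - <<'E'
from h import *
print(shift([*cap(0),.10]),get_obs()['position'],get_obs()['joint_pos'].round(2))
a=grab_frame("top")[170:290,220:340];b=grab_frame("side")[150:270,230:390]
cv2.imwrite("pics/c1.png",np.hstack([cv2.resize(x,None,fx=2.8,fy=2.8,interpolation=cv2.INTER_CUBIC) for x in(a,b)]))
E
```

```text
time: 2.03
position: [0.5094, -0.0749, 0.1127]
orientation: [3.115, 0.401, 0.002]
force: [-0.7, 0.2, 0.7]
width: 0.0002
grip_force: 0.0
[ 0.17 -0.33  1.27] [ 0.50941066 -0.07488604  0.11269014] [-0.19  0.07  2.06 -0.    1.01  1.12]
```

View pics/c1.png

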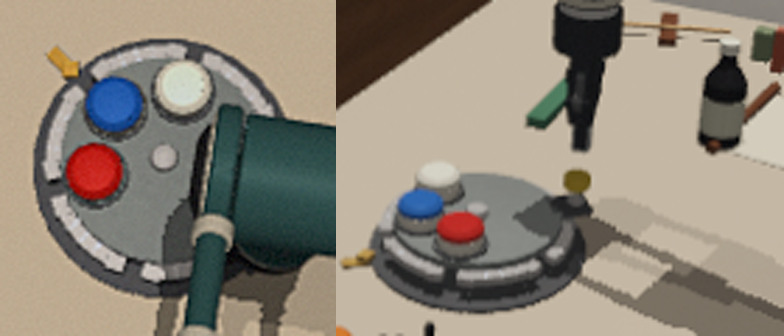

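The side crop shows the shut fingertip just above the cap, about 3 mm off. I correct that and press.

```bash
python3 -m handwheel '[[[0,0,0,0.2,-0.3,1.5,0],[0,0,0,0.2,-0.3,2.5,0],[0,0,0,0.2,-0.3,2.9,0],[0,0,0,0.2,-0.3,3.2,0],[0,0,0,0.2,-0.3,3.6,0],[0,0,0,0.2,-0.3,3.8,0],[0,0,0,0.2,-0.3,4,0],[0,0,0,0.2,-0.3,4.1,0],[0,0,0,0.2,-0.3,4.1,0],[0,0,0,0.2,-0.3,4.1,0]]]'
python3 - <<'E'
from h import *
o=get_obs();print(o['position'],o['force'],shift([*cap(0),.069]))
E
```

```text
time: 2.97
position: [0.51, -0.0712, 0.0706]
orientation: [3.115, 0.402, 0.0]
force: [-1.6, -3.0, 6.0]
width: 0.0
grip_force: 2.5
[ 0.51003137 -0.07116277  0.07058167] [-1.61741728 -3.04851132  6.00699533] [0.02 0.01 0.16]
```

```bash
python3 -m handwheel '[[[0,0,0,0,0,0.1,0],[0,0,0,0,0,0.2,0],[0,0,0,0,0,0.2,0],[0,0,0,0,0,0.2,0]]]'
python3 - <<'E'
from h import *
o=get_obs();print(o['position'],o['force'])
p=o['position']
for d in range(0,-67,-6): print(d,shift([*cap(d),p[2]])[:2].round(2))
E
```

```text
time: 3.3
position: [0.5102, -0.0713, 0.0689]
orientation: [3.115, 0.403, 0.001]
force: [-2.2, -2.5, 6.7]
width: -0.0002
grip_force: 3.4
[ 0.51016925 -0.07126003  0.06893946] [-2.2256333  -2.5013374   6.71290957]
0 [0.01 0.  ]
-6 [-0.52 -1.14]
-12 [-0.92 -2.33]
-18 [-1.19 -3.56]
-24 [-1.33 -4.8 ]
-30 [-1.34 -6.06]
-36 [-1.23 -7.31]
-42 [-0.98 -8.54]
-48 [-0.6  -9.74]
-54 [ -0.1  -10.89]
-60 [  0.52 -11.99]
-66 [  1.24 -13.01]
```

```bash
python3 -m handwheel '[[[0,0,0,0,0,0.1,0],[0,0,0,-0.27,-0.57,0.1,0],[0,0,0,-0.52,-1.14,0.1,0],[0,0,0,-0.73,-1.73,0.1,0],[0,0,0,-0.92,-2.33,0.1,0],[0,0,0,-1.06,-2.94,0.1,0],[0,0,0,-1.19,-3.56,0.1,0],[0,0,0,-1.19,-3.56,0.1,0]]]'
python3 - <<'E'
from h import *
o=get_obs();p=o['position'];print(p,o['force'])
im=grab_frame("top");
for n,c in(("blue",B),("red",RD)):
    uv,a=blob(im,*c,(225,175,335,285));v=ray("top",uv,.08)[:2]-HUB;print(n,a,np.degrees(np.arctan2(v[1],v[0])))
a=im[170:290,220:340];b=grab_frame("side")[150:270,230:390]
cv2.imwrite("pics/c2.png",np.hstack([cv2.resize(x,None,fx=2.8,fy=2.8,interpolation=cv2.INTER_CUBIC) for x in(a,b)]))
for d in range(-18,-64,-3): print(d,shift([*cap(d),p[2]])[:2].round(2))
E
```

```text
time: 3.97
position: [0.491, -0.0385, 0.0689]
orientation: [-3.115, -0.402, -0.007]
force: [0.2, 0.2, 7.6]
width: 0.0004
grip_force: 3.8
[ 0.49104148 -0.03845761  0.06887373] [0.15107686 0.2296179  7.63056437]
blue 310 24.66417017004266
red 311 84.15480209094825
-18 [-0.18  0.05]
-21 [-0.27 -0.57]
-24 [-0.32 -1.2 ]
-27 [-0.35 -1.83]
-30 [-0.34 -2.45]
-33 [-0.29 -3.08]
-36 [-0.22 -3.71]
-39 [-0.11 -4.32]
-42 [ 0.03 -4.94]
-45 [ 0.2  -5.54]
-48 [ 0.41 -6.13]
-51 [ 0.64 -6.72]
-54 [ 0.91 -7.29]
-57 [ 1.2  -7.84]
-60 [ 1.52 -8.38]
-63 [ 1.87 -8.9 ]
```

View pics/c2.png

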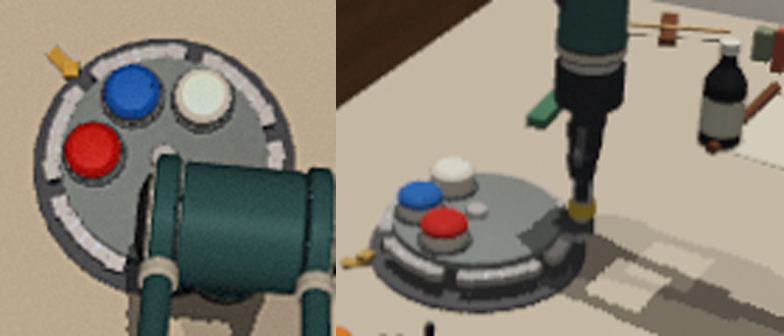

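The table follows the fingertip, about 17° so far. I continue along the arc to about -54°.

```bash
python3 -m handwheel '[[[0,0,0,-0.27,-0.57,0,0],[0,0,0,-0.32,-1.2,0,0],[0,0,0,-0.35,-1.83,0,0],[0,0,0,-0.34,-2.45,0,0],[0,0,0,-0.29,-3.08,0,0],[0,0,0,-0.22,-3.71,0,0],[0,0,0,-0.11,-4.32,0,0],[0,0,0,0.03,-4.94,0,0],[0,0,0,0.2,-5.54,0,0],[0,0,0,0.41,-6.13,0,0],[0,0,0,0.64,-6.72,0,0],[0,0,0,0.64,-6.72,0,0]]]'
cat > m.py <<'E'
from h import *
o=get_obs();p=o['position'];print(p,o['force']);v=p[:2]-HUB
print("tcp",np.hypot(*v),(np.degrees(np.arctan2(v[1],v[0]))-A0+180)%360-180)
im=grab_frame("top")
for n,c,b in(("blue",B,41.7),("red",RD,100.9)):
    uv,a=blob(im,*c,(225,175,335,285));v=ray("top",uv,.08)[:2]-HUB;print(n,a,np.degrees(np.arctan2(v[1],v[0]))-b)
for d in range(-48,-66,-2): print(d,shift([*cap(d),p[2]])[:2].round(2))
E
python3 m.py
```

```text
time: 5.07
position: [0.4807, 0.0285, 0.0688]
orientation: [-3.115, -0.403, -0.007]
force: [0.7, 0.3, 7.7]
width: -0.0001
grip_force: 4.0
[0.48067147 0.02849849 0.06883327] [0.73294256 0.27283149 7.65669878]
tcp 0.11984400083353441 -51.421400894073486
blue 308 -49.19300320444093
red 297 -48.622728855132394
-48 [-0.27  0.63]
-50 [-0.12  0.24]
-52 [ 0.05 -0.14]
-54 [ 0.23 -0.52]
-56 [ 0.42 -0.89]
-58 [ 0.63 -1.26]
-60 [ 0.84 -1.62]
-62 [ 1.07 -1.97]
-64 [ 1.32 -2.31]
```

```bash
sed -i 's/41.7)/42.3)/;s/100.9/101.7/' m.py; python3 -m handwheel '[[[0,0,0,0.23,-0.52,0,0],[0,0,0,0.42,-0.89,0,0],[0,0,0,0.63,-1.26,0,0],[0,0,0,0.84,-1.62,0,0],[0,0,0,0.95,-1.8,0,0],[0,0,0,0.95,-1.8,0,0]]]'; python3 m.py
```

```text
time: 5.62
position: [0.4853, 0.0479, 0.0688]
orientation: [-3.115, -0.402, -0.007]
force: [0.0, 0.1, 7.1]
width: -0.0005
grip_force: 3.9
[0.48533878 0.04793628 0.06882091] [0.04149907 0.10955331 7.12601062]
tcp 0.1199842560563448 -60.98375365809625
blue 313 -58.83049629735375
red 302 -58.43799310980717
-48 [-1.22  2.41]
-50 [-1.07  2.02]
-52 [-0.91  1.63]
-54 [-0.73  1.25]
-56 [-0.53  0.88]
-58 [-0.33  0.52]
-60 [-0.11  0.16]
-62 [ 0.12 -0.19]
-64 [ 0.37 -0.53]
```

```bash
python3 -m handwheel '[[[0,0,0,0.08,-0.13,0,0],[0,0,0,0.16,-0.26,0,0],[0,0,0,0.16,-0.26,0,0],[0,0,0,0.16,-0.26,0,0]]]'; python3 m.py | head -5
```

```text
time: 6.0
position: [0.4862, 0.0506, 0.0689]
orientation: [-3.115, -0.402, -0.007]
force: [1.0, 0.2, 6.4]
width: 0.0003
grip_force: 3.7
[0.48623887 0.05056548 0.06886179] [0.98614486 0.18099535 6.36459735]
tcp 0.12000602397323375 -62.31067234982925
blue 312 -60.229969761863686
red 300 -59.71214640995239
-48 [-1.38  2.65]
```

The table is at about -60°, so I lift straight up.

```bash
python3 -m handwheel '[[[0,0,0,0,0,-0.4,0],[0,0,0,0,0,-0.8,0],[0,0,0,0,0,-1.2,0],[0,0,0,0,0,-1.6,0],[0,0,0,0,0,-2.5,0],[0,0,0,0,0,-5,0],[0,0,0,0,0,-9,0],[0,0,0,0,0,-13,0],[0,0,0,0,0,-16,0],[0,0,0,0,0,-16,0],[0,0,0,0,0,-16,0]]]'; python3 m.py | head -5
python3 - <<'E'
from h import *
print(shift([.40,-.25,.23]))
b=grab_frame("side")[190:270,230:350];cv2.imwrite("pics/c3.png",cv2.resize(b,None,fx=6,fy=6,interpolation=cv2.INTER_CUBIC))
E
```

```text
time: 6.97
position: [0.4847, 0.0501, 0.2296]
orientation: [-3.116, -0.402, -0.006]
force: [-1.3, 0.8, -0.3]
width: -0.0001
grip_force: 0.0
[0.48473079 0.05006336 0.22958673] [-1.29102838  0.81844063 -0.33454946]
tcp 0.12125526291546088 -61.84387711539307
blue 311 -59.79244640021041
red 304 -59.37453711756504
-48 [-1.09  2.67]
[-15.68  26.9   -0.27]
```

View pics/c3.png

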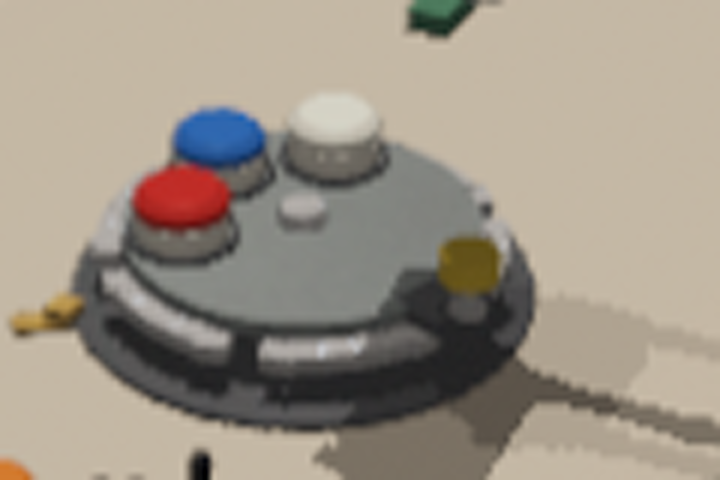

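Red is at the arrow and the cap looks raised, with a gap visible under it. I clear the arm out of the way and check the cap height from both views.

```bash
python3 -m handwheel '[[[0,0,0,-15,27,0,0],[0,0,0,-15,27,0,0],[0,0,0,-15,27,0,0],[0,0,0,-15,27,0,0],[0,0,0,-15,27,0,0],[0,0,0,-15,27,0,0],[0,0,0,-15,27,0,0],[0,0,0,-15,27,0,0],[0,0,0,-15,27,0,0],[0,0,0,-15,27,0,0],[0,0,0,-15,27,0,0],[0,0,0,-15,27,0,0]]]'; python3 m.py | head -5
python3 - <<'E'
from h import *
c=calibration("side");K=np.array([[c['fx'],0,c['cx']],[0,c['fy'],c['cy']],[0,0,1.]])
def proj(p):
    q=R.from_rotvec(c['rotation']).inv().apply(np.array(p)-c['xyz'])*[1,-1,-1]
    return cv2.projectPoints(q[None],np.zeros(3),np.zeros(3),K,c['dist'])[0][0,0]
for d in(0,-60):
    for z in(.074,.065):print(d,z,proj([*cap(d),z]))
s=grab_frame("side");print(blob(s,(18,100,30),(38,255,255),(295,215,330,250)))
im,o=see()
print(cap(-60));cv2.imwrite("pics/f.png",np.hstack([cv2.resize(x,None,fx=3,fy=3,interpolation=cv2.INTER_CUBIC) for x in(im[170:290,220:340],s[180:300,230:350])]))
E
```

```text
time: 8.07
position: [0.4072, -0.2478, 0.2261]
orientation: [-3.113, -0.404, 0.002]
force: [1.0, 0.2, 0.3]
width: -0.0
grip_force: 0.0
[ 0.40721355 -0.24781076  0.22613196] [0.96077429 0.1924192  0.28585334]
tcp 0.3209219059417666 11.001013103231799
blue 310 -59.81904884262914
red 303 -59.192139537867924
-48 [ 13.86 -24.19]
0 0.074 [315.75103716 214.39930482]
0 0.065 [315.62519271 216.76260852]
-60 0.074 [307.97579559 234.00247968]
-60 0.065 [307.86700305 236.48977868]
(array([307.61363636, 233.625     ]), np.int32(88))
plunger [265.3 269.1] 132 [0.4867 0.0462 0.082 ]
blue [284.8 200.6] 311 [ 0.6613 -0.0102  0.08  ]
red [260.2 206.7] 303 [0.6477 0.0538 0.08  ]
[0.48468062 0.04598397]
```

View pics/f.png

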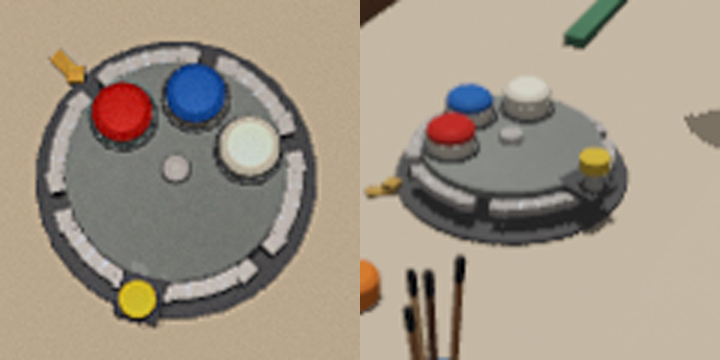

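The views show red at the arrow (260.2,206.7), where blue was at (260.3,206.8). The cap in the side view is at row 233.6; a fully raised cap should be at 234.0 and a caught one at about 236.5, so it is up and locked.

```bash
python3 -c "
from workcell import *
print(close_job())"
```

```text
the job is handed in; nothing more can be done
None
```

The red-lidded jar is at the brass arrow and the plunger is fully up and locked: the carousel went one hole clockwise (-60°) with the cap held down throughout, the arm touched only the cap, and the job was handed in at about 8 s.

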